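# Seat the coil plate on its three-ball mount

## Task

Pick up the plate that carries the copper coil and seat it fully home on the three-ball mount, its yellow end at the mount's yellow end, lowering it all the way in so that the two sprung clips snap over its edges and hold it down; do not drop it in from above. Leave the plate with the red magnets where it is.

Things in the scene. Friction and masses are not known exactly. Their poses are not given: they have to be found in the camera images.
- coil_grip (a point): Coil plate, loose, 0.42 kg: aluminium plate 130 x 110 x 8 mm (x, y, z), yellow strip at its +x end, 90 mm copper wire ring, three steel V feet below, black upright post 28 x 28 mm, 70 mm tall, at its centre. Point: where to grip the post (any two sides, square to x and y), 45 mm above the plate's top, 25 mm below the post's top, 67 mm above the bench at the start. z up, +x to the yellow end.
- dock_seat (a point): Three-ball mount, fixed, place and yaw vary: dark base 150 x 184 x 12 mm, yellow strip at +x, three 20 mm steel balls (centres 22 mm up; x 42, y 0 and x -38, y +-32 mm), a sprung clip at each y side. Point: empty air, 89 mm above the bench over the base's centre, exactly where coil_grip lies when the plate is home, axes then alike (z up). V feet find the balls from 10 mm off.
- clip_l (a joint): Sprung clip at the mount's +y side (its twin is at -y): blue arm, red flared nose, top 67 mm above the bench. Value: rad swung outwards, 0 when free, about 0.1 with the plate home. The noses meet the plate's edges some 16 mm above home; pushing them apart takes roughly 8 to 15 N down in all; from about 5 mm above home they press the plate home by themselves.
- magnet_grip (a point): Magnet plate, loose, not to be moved: same plate, feet and post as the coil plate, but two red bar magnets with steel ends lie beside the post in place of the copper ring. Point and axes as for coil_grip, 67 mm above the bench. Mount and both plates may change places with one another.

How it is judged:
By the outcome, as a careful person would: the job done as asked, in the order asked, and still so for the second after the job is handed in, with the robot touching nothing.
It also fails if it takes over 45 s, if anything falls off the work surface, if the arm or the gripper's body presses on something with over 40 N, if the wrist force passes 120 N, or if a joint passes its speed limit or range.

## Robot

A 7-joint arm with a two-finger parallel gripper is mounted at the origin on the work surface. World frame = base frame: x ahead of the robot, y to its left, z up, the work surface at z = 0. Lengths are in mm, angles in rad, forces in N, time in s.
With the tool pointing down it reaches from about 350 to 900 mm from the base axis. Payload 19.9 kg.
Tool frame: the origin (TCP) lies at the very end of the fingers, on their centre line; the grasp point (between the pads) lies robot.pinch_z behind it (robot.pinch_z is the distance from the TCP to the grasp point, in mm); z points along the fingers, x is the direction in which the jaws open and shut, and the axes are right-handed (so a half turn about z gives the same grasp; the last joint's range is limited). The gripper opens to 94 mm and grips with 3 to 60 N. Pads are 16 mm wide; open, the fingers measure 119 mm over their backs; the gripper's body (75 mm by 177 mm) begins 78 mm behind the grasp point.
Start: joints at [1.24, 0.417, -0.01, 1.614, 0.005, 1.111, -0.053], TCP at [178.592, -598.916, 171.525] pointing down, gripper open.
Joint ranges: [-2.81, 2.81], [-0.39, 2.02], [-1.27, 1.25], [0.06, 2.57], [-1.19, 4.33], [0.19, 2], [-2.82, 2.82]. Speed limits (rad/s): [1.89, 1.89, 2.39, 2.39, 3.01, 3.01, 3.01].

## Interface

Orientations are given as a rotation vector (axis times angle).
In Python, from bench import robot gives the robot as it stands.
- The arm moves only by the tool play_rows, never from a script. Its argument "targets" is a list of rows, each an object of numbers: "x", "y", "z": the shift along the tool's x, y, z in m; "ax", "ay", "az": the turn, a rotation vector about the tool's x, y, z in rad; "jaw": the closure, from 0 (fully open) to 1 (shut). A call has 1 to 20 rows; each row shifts and turns the pose as measured when the row begins, along the tool's axes as they then stand; what a row does not reach is not made up. A row lasts 1/8 s, in which the tool goes at most 62.5 mm and 10.7 degrees, less where a joint would pass 70% of its speed; a pose out of reach is approached as far as the arm can. A call is refused whole if a number of a shift passes 0.0625 or a number of a turn 0.188, either way. A call with a gripper value outside its range is refused whole. The fingers move at their own pace and stop on an object; "squeeze" is the grip in N (left out, the last holds). Time passes only in rows, so rows that do not move let the fingers close. It gives the time, the measured TCP pose, the force and the opening at its end, in the units of the state.
- robot.read_state(): the state, without advancing time (a new reading comes with each control period).
- robot.capture(name): name is "scene" or "top"; returns the picture (400x640x3 uint8, red, green, blue); there is no depth.
- robot.get_calibration(name): a dict with "mtx" (3x3 intrinsics, pixels), "R" (3x3) and "t" (3): a world point X has camera coordinates R X + t. Camera axes: x right, y down, z forward; pixel columns grow to the right and rows downward; lengths in mm; the calibration is good to about 2 mm. A picture is of the moment at which its call begins. get_calibration takes no time and is no camera call.
- robot.job_done(): hands the job in, once; it reports no verdict.
The state is a dict: "time_s": time; "joint_pos": joint angles; "dq": joint speeds; "effort": joint torques, N m; "tool_pos": TCP position; "ee_rot": TCP orientation; "wrist_force": force on the tool from outside, world axes, zero at the start; "ft_torque": the same for the moment, N m; "grip_width": finger opening in mm.
Only numpy, scipy, OpenCV 4.12 (cv2) and the standard library are available. Lean on these libraries where they do the work, as an engineer would, in place of code of your own. Each camera call takes 0.05 s, during which the arm holds its last target. There are 200 camera calls.

## Working session

There is one attempt and no reset: what is moved stays moved. The work goes in short steps, Python scripts to look and compute and a tool call to move; the robot and the scene stay as the last step left them, time stands still between calls to the robot, and variables do not carry over. Pictures are saved under pics/ and viewed, about 8 in all and at most 12, crops included, and the job is handed in when it is done.

Besides the shell and the picture viewer there is one more tool, called after "Call:" by a JSON object that holds its "fn" and its "kwargs", one argument or row to a line. play_rows: Moves the arm, as the interface text tells. Its arguments: {"type":"object","properties":{"targets":{"type":"array"},"squeeze":{"type":"number"}},"required":["targets"]}

```bash
mkdir -p pics; python3 - <<'E'
from bench import robot
import cv2,numpy as np
print(robot.read_state(), robot.pinch_z)
for n in("scene","top"):
    im=robot.capture(n); cv2.imwrite(f"pics/{n}0.png",im[:,:,::-1]); c=robot.get_calibration(n); print(n,c, -c["R"].T@c["t"])
E
```

```text
{'time_s': 0.0, 'joint_pos': array([ 1.23948095,  0.41796339, -0.01031572,  1.61415781,  0.00469684,
        1.11067938, -0.05297442]), 'dq': array([ 0.00039833,  0.00072081, -0.00121081,  0.00211265, -0.00035752,
        0.00120551, -0.0021415 ]), 'effort': array([ 1.01445487e-03, -8.51265836e+01,  6.39684051e-01, -4.26007068e+01,
       -4.87701106e-02,  1.85616006e-02,  1.47634029e-05]), 'tool_pos': array([ 178.48792755, -598.55001997,  170.93873087]), 'ee_rot': array([-2.51846503e+00,  1.87694214e+00,  1.56381910e-03]), 'wrist_force': array([ 0.11768815, -0.64587942,  0.34623386]), 'ft_torque': array([-0.03783173, -0.08852313,  0.0231922 ]), 'grip_width': 93.81991522472094} 18.8
scene {'mtx': array([[428.8965649 ,   0.        , 316.36127319],
       [  0.        , 428.8965649 , 204.43548023],
       [  0.        ,   0.        ,   1.        ]]), 'R': array([[ 0.75116697,  0.65966696,  0.024242  ],
       [ 0.35908983, -0.3775314 , -0.85353649],
       [-0.55389771,  0.64985348, -0.52046881]]), 't': array([-423.93235868, -108.06421534, 1345.78669708])} [1102.67691745 -635.70762556  618.48022113]
top {'mtx': array([[426.7363063 ,   0.        , 317.43493291],
       [  0.        , 426.7363063 , 195.12078188],
       [  0.        ,   0.        ,   1.        ]]), 'R': array([[ 0.00328193, -0.999956  ,  0.00878784],
       [-0.99277146, -0.00431243, -0.11994262],
       [ 0.11997524, -0.00833067, -0.99274193]]), 't': array([   8.8670377 ,  541.53284296, 1054.77923802])} [ 411.0418575    19.98899021 1111.99852383]
```

View pics/top0.png

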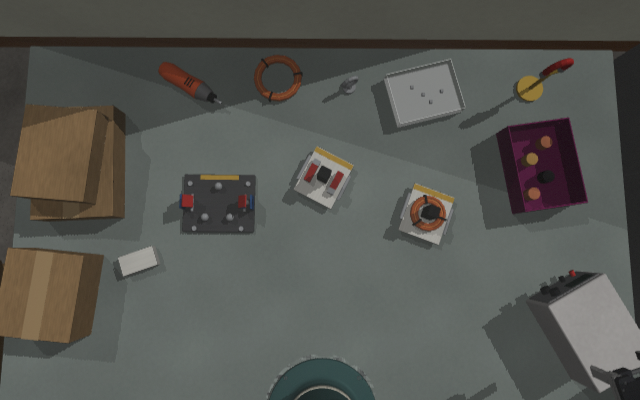

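View pics/scene0.png

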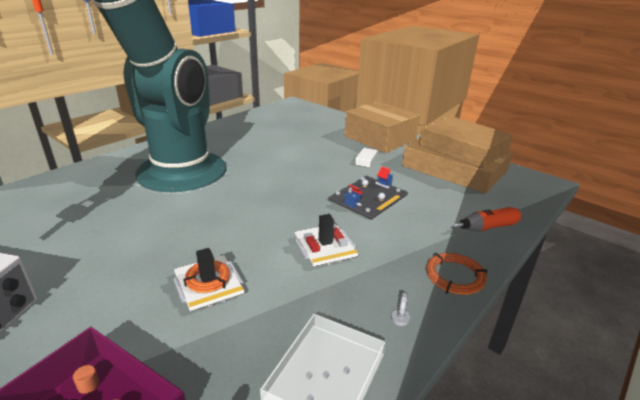

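The top view shows the coil plate near pixel (428,214), the magnet plate near (324,178) and the mount near (218,204). All the yellow ends are at the far (+x) side. The scene view agrees. Next I rectify the top view onto the plate-top and base-top planes and fit rectangles.

```bash
cat > h.py <<'E'
from bench import robot
import cv2,numpy as np
def rect(im,name,x0,y0,z,n=260,s=2.):
    """patch n x n mm centred x0,y0 on plane z: column->-y, row->-x, s px/mm"""
    c=robot.get_calibration(name); P=c["mtx"]@np.c_[c["R"],c["t"]]
    A=np.array([[0,-1/s,x0+n/2],[-1/s,0,y0+n/2],[0,0,z],[0,0,1]])
    return cv2.warpPerspective(im,P@A,(int(n*s),int(n*s)),flags=cv2.INTER_LINEAR|cv2.WARP_INVERSE_MAP)
def w(p,x0,y0,n=260,s=2.): return np.array([x0+n/2-p[1]/s,y0+n/2-p[0]/s])
def ray(name,uv,z):
    c=robot.get_calibration(name); d=c["R"].T@np.linalg.inv(c["mtx"])@[*uv,1]; o=-c["R"].T@c["t"]
    return o+d*(z-o[2])/d[2]
def biggest(m,k=5):
    m=cv2.morphologyEx(m.astype(np.uint8),cv2.MORPH_CLOSE,np.ones((k,k)))
    return max(cv2.findContours(m,0,2)[0],key=cv2.contourArea)
E
python3 - <<'E'
from h import *
im=robot.capture("top")
out=[]
for nm,uv,z in(("coil",(428,214),22),("dock",(218,204),12)):
    x0,y0,_=ray("top",uv,z); r=rect(im,"top",x0,y0,z); hsv=cv2.cvtColor(r,cv2.COLOR_RGB2HSV)
    H,S,V=[hsv[...,i].astype(int) for i in range(3)]
    yel=(H>15)&(H<32)&(S>120)&(V>90)
    m=((V>150)&(S<40))|yel|((S>110)&(H<16)&(V>60)) if nm=="coil" else (V<85)&(S<60)|yel
    q=biggest(m,15); R=cv2.minAreaRect(q); c=w(R[0],x0,y0)
    yc=w(cv2.minAreaRect(biggest(yel))[0],x0,y0); yr=cv2.minAreaRect(biggest(yel))
    print(nm,"centre",c,"size mm",np.array(R[1])/2,"ang",R[2],"yellow c",yc,np.array(yr[1])/2,yr[2],"dir",np.degrees(np.arctan2(*(yc-c)[::-1])), np.linalg.norm(yc-c))
    d=r.copy(); cv2.drawContours(d,[cv2.boxPoints(R).astype(int)],0,(0,255,0),1); cv2.drawContours(d,[q],0,(255,0,255),1); out.append(d[60:460,60:460])
cv2.imwrite("pics/rect.png",np.hstack(out)[:,:,::-1])
E
```

```text
coil centre [ 506.46705311 -272.19882746] size mm [107.66930389 105.17570496] ang 20.361604690551758 yellow c [ 548.79639119 -287.90868158] [107.66930389  14.87460232] 20.361604690551758 dir -20.36159934526813 45.150552360072304
dock centre [520.06697349 284.70650555] size mm [225.887146   157.19041443] ang 0.5040555000305176 yellow c [590.74582175 266.95125653] [12.  99.5] 90.0 dir -14.101486507498691 72.87488223096875
```

View pics/rect.png

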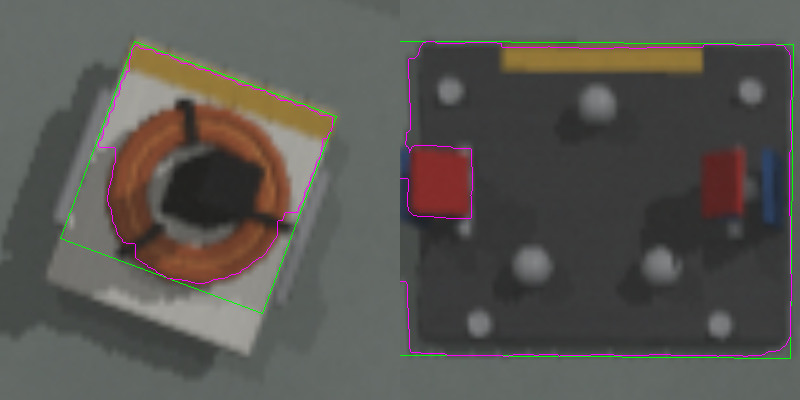

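The crop shows the mount with its strip centred and its balls at about (597,104), (533,265) and (661,265), so its yaw is about 0. The coil plate's rear was cut off by the mask because it is in shade. I'll take the coil pose from the strip plus the whole plate's mask, and the mount pose from the balls.

```bash
python3 - <<'E'
from h import *
from scipy.spatial.transform import Rotation as Ro
im=robot.capture("top")
x0,y0,_=ray("top",(428,214),22); r=rect(im,"top",x0,y0,22); hsv=cv2.cvtColor(r,cv2.COLOR_RGB2HSV).astype(int); H,S,V=hsv[...,0],hsv[...,1],hsv[...,2]
yel=(H>15)&(H<32)&(S>120)&(V>90)
R=cv2.minAreaRect(biggest(yel)); yc=w(R[0],x0,y0); a=np.radians(-R[2]); u=np.array([np.cos(a),np.sin(a)])
print("coil by strip",yc-57.5*u,R[2])
R=cv2.minAreaRect(biggest(((V>115)&(S<32))|yel|((S>110)&(H<16)&(V>60)),9)); print("by plate",w(R[0],x0,y0),np.array(R[1])/2,R[2])
x0,y0,_=ray("top",(218,204),12); r=rect(im,"top",x0,y0,22); g=cv2.GaussianBlur(cv2.cvtColor(r,cv2.COLOR_RGB2GRAY),(5,5),0)
b=(g>85)&(np.ptp(r.astype(int),axis=2)<40)
n,l,st,ce=cv2.connectedComponentsWithStats(b.astype(np.uint8))
for i in range(1,n):
    if 100<st[i,4]<3000: print("blob",w(ce[i],x0,y0),st[i,2:])
yel=(lambda h:(h[...,0]>15)&(h[...,0]<32)&(h[...,1]>120)&(h[...,2]>70))(cv2.cvtColor(rect(im,"top",x0,y0,12),cv2.COLOR_RGB2HSV)); R=cv2.minAreaRect(biggest(yel)); print("strip",w(R[0],x0,y0),R[1],R[2])
# black post top in scene view, z=92
c=robot.capture("scene"); k=c[240:290,185:225]; d=(k.max(2)<60).astype(np.uint8); q=biggest(d,3)[:,0]+[185,240]
t=q[:,1].min(); print("post bbox",q.min(0),q.max(0),"top mid ray z92",ray("scene",((q[:,0].min()+q[:,0].max())/2,t+3),92))
M=Ro.from_rotvec(robot.read_state()["ee_rot"]).as_matrix(); print(M.round(3))
E
```

```text
coil by strip [ 494.94589065 -267.92293547] 20.361604690551758
by plate [ 497.99704426 -269.38561029] [120.46350861 131.50967407] 20.646989822387695
blob [573.1792895  339.99258717] [ 25  26 496]
blob [572.88072539 190.91967194] [ 24  25 467]
blob [567.68559448 266.40239289] [ 34  33 880]
blob [505.54719162 332.14646201] [ 12  17 146]
blob [487.51175582 298.8704873 ] [ 36  32 910]
blob [486.77872498 235.37093395] [ 35  32 775]
blob [457.79961922 325.56623543] [ 24  25 474]
blob [457.32879589 206.2346617 ] [ 23  25 464]
strip [590.74582175 266.95125653] (24.0, 199.0) 90.0
post bbox [197 249] [216 280] top mid ray z92 [ 504.04615397 -263.71620185   92.        ]
[[ 0.286 -0.958 -0.   ]
 [-0.958 -0.286  0.001]
 [-0.001  0.    -1.   ]]
```

Coil centre is about (496,-268.5) with yaw -20.4°. The mount is about (525,266.7) with yaw about 0. Both have the expected sizes and are in reach. I'll move above the coil plate, then turn the jaws along its x.

Call:
{"fn": "play_rows", "kwargs": {
  "targets": [
    {"x":-0.019,"y":-0.033,"jaw":0},
    {"x":-0.019,"y":-0.033},
    {"x":-0.019,"y":-0.033},
    {"x":-0.019,"y":-0.033},
    {"x":-0.019,"y":-0.033},
    {"x":-0.019,"y":-0.033},
    {"x":-0.019,"y":-0.033},
    {"x":-0.019,"y":-0.033},
    {"x":-0.019,"y":-0.033},
    {"x":-0.019,"y":-0.033},
    {"x":-0.019,"y":-0.033},
    {"x":-0.016,"y":-0.035},
    {"az":-0.154},
    {"az":-0.154},
    {"az":-0.154},
    {"az":-0.154},
    {"az":-0.154},
    {"az":-0.154},
    {}
  ]
}}

```text
$.targets[0]: bad value
```

```bash
cat >> h.py <<'E'
from scipy.spatial.transform import Rotation as Ro
def err(x,y,z,yaw):
    """tool-frame shift (mm) and turn (rad) to a downward tool with jaw heading yaw (deg)"""
    s=robot.read_state(); M=Ro.from_rotvec(s["ee_rot"]).as_matrix(); c,n=np.cos(np.radians(yaw)),np.sin(np.radians(yaw))
    T=np.array([[c,n,0],[n,-c,0],[0,0,-1.]])
    print("t",round(s["time_s"],2),"pos",s["tool_pos"].round(1),"shift",(M.T@(np.array([x,y,z])-s["tool_pos"])).round(1),"turn",Ro.from_matrix(M.T@T).as_rotvec().round(3),"F",s["wrist_force"].round(1),"w",round(s["grip_width"],1),"q",s["joint_pos"].round(2))
E
python3 -c "
from h import *
err(496.5,-268.5,48,-20.4)"
```

```text
t 0.25 pos [ 178.5 -598.7  171.2] shift [-225.5 -399.1  123.4] turn [-0.     0.001 -0.925] F [ 0.4  0.  -0.1] w 93.8 q [ 1.24  0.42 -0.01  1.61  0.    1.11 -0.05]
```

Call:
{"fn": "play_rows", "kwargs": {
  "targets": [
    {"x":-0.019,"y":-0.033,"z":0.0,"ax":0.0,"ay":0.0,"az":0.0,"jaw":0.0}
  ]
}}

```text
time_s: 0.38
tool_pos: [202.9, -572.0, 170.8]
ee_rot: [2.515, -1.882, -0.002]
wrist_force: [1.6, 0.2, -1.3]
grip_width: 94.1
```

Call:
{"fn": "play_rows", "kwargs": {
  "targets": [
    {"x":-0.019,"y":-0.033,"z":0.0,"ax":0.0,"ay":0.0,"az":0.0,"jaw":0.0},
    {"x":-0.019,"y":-0.033,"z":0.0,"ax":0.0,"ay":0.0,"az":0.0,"jaw":0.0},
    {"x":-0.019,"y":-0.033,"z":0.0,"ax":0.0,"ay":0.0,"az":0.0,"jaw":0.0},
    {"x":-0.019,"y":-0.033,"z":0.0,"ax":0.0,"ay":0.0,"az":0.0,"jaw":0.0},
    {"x":-0.019,"y":-0.033,"z":0.0,"ax":0.0,"ay":0.0,"az":0.0,"jaw":0.0},
    {"x":-0.019,"y":-0.033,"z":0.0,"ax":0.0,"ay":0.0,"az":0.0,"jaw":0.0},
    {"x":-0.019,"y":-0.033,"z":0.0,"ax":0.0,"ay":0.0,"az":0.0,"jaw":0.0},
    {"x":-0.019,"y":-0.033,"z":0.0,"ax":0.0,"ay":0.0,"az":0.0,"jaw":0.0},
    {"x":-0.019,"y":-0.033,"z":0.0,"ax":0.0,"ay":0.0,"az":0.0,"jaw":0.0},
    {"x":-0.019,"y":-0.033,"z":0.0,"ax":0.0,"ay":0.0,"az":0.0,"jaw":0.0},
    {"x":-0.016,"y":-0.035,"z":0.0,"ax":0.0,"ay":0.0,"az":0.0,"jaw":0.0},
    {"x":0.0,"y":0.0,"z":0.0,"ax":0.0,"ay":0.0,"az":-0.154,"jaw":0.0},
    {"x":0.0,"y":0.0,"z":0.0,"ax":0.0,"ay":0.0,"az":-0.154,"jaw":0.0},
    {"x":0.0,"y":0.0,"z":0.0,"ax":0.0,"ay":0.0,"az":-0.154,"jaw":0.0},
    {"x":0.0,"y":0.0,"z":0.0,"ax":0.0,"ay":0.0,"az":-0.154,"jaw":0.0},
    {"x":0.0,"y":0.0,"z":0.0,"ax":0.0,"ay":0.0,"az":-0.154,"jaw":0.0},
    {"x":0.0,"y":0.0,"z":0.0,"ax":0.0,"ay":0.0,"az":-0.154,"jaw":0.0},
    {"x":0.0,"y":0.0,"z":0.0,"ax":0.0,"ay":0.0,"az":0.0,"jaw":0.0}
  ]
}}

```text
time_s: 2.62
tool_pos: [505.0, -257.4, 170.0]
ee_rot: [-3.098, 0.515, 0.003]
wrist_force: [-0.6, 0.4, -0.2]
grip_width: 94.1
```

```bash
python3 -c "
from h import *
err(496.5,-268.5,48,-20.4)
im=robot.capture('scene'); cv2.imwrite('pics/s1.png',cv2.resize(im[160:320,110:310],None,fx=3,fy=3)[:,:,::-1])"
```

```text
t 2.62 pos [ 505.  -257.4  170. ] shift [ -4.2  13.4 122. ] turn [-0.001  0.002  0.026] F [-0.6  0.4 -0.2] w 94.1 q [ 0.74  0.34 -0.4   1.75  0.15  1.08 -0.04]
```

View pics/s1.png

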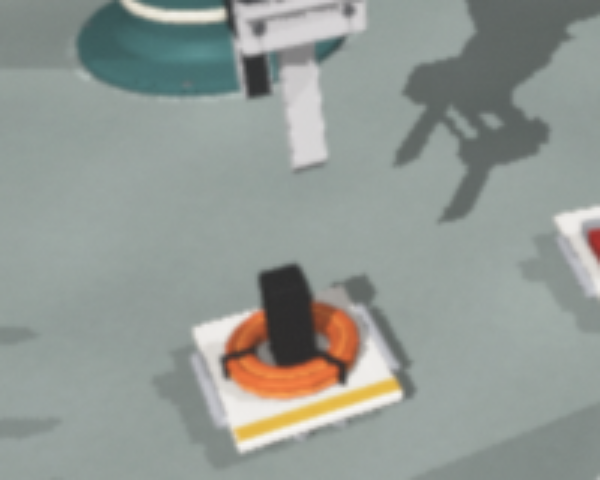

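The fingers are above and in line with the post (post top about (283,275) in the crop), and nothing is in the way. I'll correct and go down.

Call:
{"fn": "play_rows", "kwargs": {
  "targets": [
    {"x":-0.004,"y":0.013,"z":0.03,"ax":0.0,"ay":0.0,"az":0.026,"jaw":0.0},
    {"x":0.0,"y":0.0,"z":0.03,"ax":0.0,"ay":0.0,"az":0.0,"jaw":0.0},
    {"x":0.0,"y":0.0,"z":0.0,"ax":0.0,"ay":0.0,"az":0.0,"jaw":0.0}
  ]
}}

```text
time_s: 3.05
tool_pos: [497.0, -268.9, 109.2]
ee_rot: [-3.087, 0.578, 0.001]
wrist_force: [0.9, -0.3, 0.5]
grip_width: 94.2
```

```bash
python3 -c "
from h import *
err(496.5,-268.5,48,-20.4)"
```

```text
t 3.05 pos [ 497.  -268.9  109.2] shift [-0.6 -0.1 61.2] turn [-0.     0.001 -0.014] F [ 0.9 -0.3  0.5] w 94.2 q [ 0.74  0.4  -0.37  1.81  0.17  0.96 -0.08]
```

Call:
{"fn": "play_rows", "kwargs": {
  "targets": [
    {"x":0.0,"y":0.0,"z":0.025,"ax":0.0,"ay":0.0,"az":-0.014,"jaw":0.0},
    {"x":0.0,"y":0.0,"z":0.025,"ax":0.0,"ay":0.0,"az":0.0,"jaw":0.0},
    {"x":0.0,"y":0.0,"z":0.011,"ax":0.0,"ay":0.0,"az":0.0,"jaw":0.0},
    {"x":0.0,"y":0.0,"z":0.0,"ax":0.0,"ay":0.0,"az":0.0,"jaw":1.0},
    {"x":0.0,"y":0.0,"z":0.0,"ax":0.0,"ay":0.0,"az":0.0,"jaw":1.0},
    {"x":0.0,"y":0.0,"z":0.0,"ax":0.0,"ay":0.0,"az":0.0,"jaw":1.0},
    {"x":0.0,"y":0.0,"z":0.0,"ax":0.0,"ay":0.0,"az":0.0,"jaw":1.0},
    {"x":0.0,"y":0.0,"z":0.0,"ax":0.0,"ay":0.0,"az":0.0,"jaw":1.0},
    {"x":0.0,"y":0.0,"z":0.0,"ax":0.0,"ay":0.0,"az":0.0,"jaw":1.0}
  ],
  "squeeze": 40
}}

```text
time_s: 4.18
tool_pos: [501.2, -270.6, 54.5]
ee_rot: [3.087, -0.568, 0.011]
wrist_force: [0.2, -0.2, -0.7]
grip_width: 37.2
```

```bash
python3 -c "
from h import *
err(496.5,-268.5,48,-20.4)"
```

```text
t 4.17 pos [ 501.2 -270.6   54.5] shift [-5.2 -0.3  6.4] turn [ 0.001 -0.008 -0.008] F [ 0.2 -0.2 -0.7] w 37.2 q [ 0.72  0.48 -0.35  1.85  0.22  0.84 -0.1 ]
```

Call:
{"fn": "play_rows", "kwargs": {
  "targets": [
    {"x":0.0,"y":0.0,"z":0.0,"ax":0.0,"ay":0.0,"az":0.0,"jaw":1.0},
    {"x":0.0,"y":0.0,"z":0.0,"ax":0.0,"ay":0.0,"az":0.0,"jaw":1.0},
    {"x":0.0,"y":0.0,"z":0.0,"ax":0.0,"ay":0.0,"az":0.0,"jaw":1.0}
  ],
  "squeeze": 40
}}

```text
time_s: 4.55
tool_pos: [500.3, -270.4, 54.3]
ee_rot: [3.087, -0.569, 0.008]
wrist_force: [-2.1, 0.7, 2.5]
grip_width: 27.0
```

```bash
python3 -c "
from h import *
err(496.5,-268.5,48,-20.4)
im=robot.capture('scene'); cv2.imwrite('pics/s2.png',cv2.resize(im[160:320,110:310],None,fx=3,fy=3)[:,:,::-1])"
```

```text
t 4.55 pos [ 500.3 -270.4   54.3] shift [-4.3 -0.4  6.3] turn [ 0.002 -0.006 -0.008] F [-2.1  0.7  2.5] w 27.0 q [ 0.72  0.48 -0.35  1.85  0.22  0.84 -0.1 ]
```

View pics/s2.png

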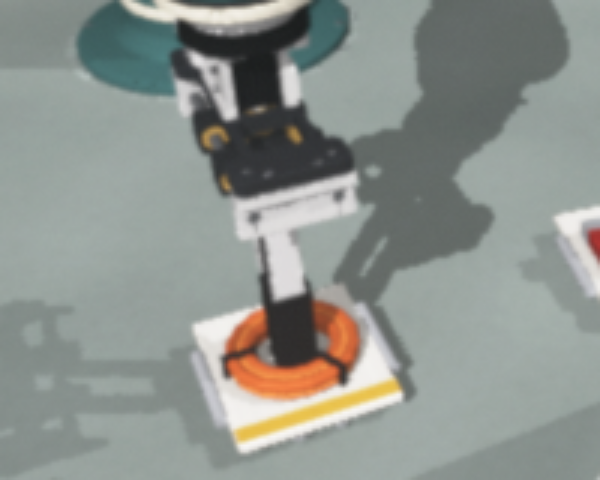

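The post is gripped square (27 mm opening). The grip is about 6 mm higher than nominal, so home is at TCP z of about 76. I'll lift 150 mm and check.

Call:
{"fn": "play_rows", "kwargs": {
  "targets": [
    {"x":0.0,"y":0.0,"z":-0.006,"ax":0.0,"ay":0.0,"az":0.0,"jaw":1.0},
    {"x":0.0,"y":0.0,"z":-0.015,"ax":0.0,"ay":0.0,"az":0.0,"jaw":1.0},
    {"x":0.0,"y":0.0,"z":-0.025,"ax":0.0,"ay":0.0,"az":0.0,"jaw":1.0},
    {"x":0.0,"y":0.0,"z":-0.03,"ax":0.0,"ay":0.0,"az":0.0,"jaw":1.0},
    {"x":0.0,"y":0.0,"z":-0.03,"ax":0.0,"ay":0.0,"az":0.0,"jaw":1.0},
    {"x":0.0,"y":0.0,"z":-0.03,"ax":0.0,"ay":0.0,"az":0.0,"jaw":1.0},
    {"x":0.0,"y":0.0,"z":-0.015,"ax":0.0,"ay":0.0,"az":0.0,"jaw":1.0},
    {"x":0.0,"y":0.0,"z":0.0,"ax":0.0,"ay":0.0,"az":0.0,"jaw":1.0}
  ],
  "squeeze": 58
}}

```text
time_s: 5.6
tool_pos: [499.5, -269.3, 214.4]
ee_rot: [3.087, -0.567, 0.011]
wrist_force: [0.6, -0.2, -4.3]
grip_width: 27.0
```

```bash
python3 -c "
from h import *
err(525,266.7,205,0)"
```

```text
t 5.6 pos [ 499.5 -269.3  214.4] shift [-166.8 -510.1    7.4] turn [ 0.003 -0.007 -0.363] F [ 0.6 -0.2 -4.3] w 27.0 q [ 0.76  0.29 -0.39  1.71  0.12  1.16 -0.03]
```

The force of -4.3 N is the plate's weight. I'll carry it over to the mount.

Call:
{"fn": "play_rows", "kwargs": {
  "targets": [
    {"x":-0.006,"y":-0.018,"z":0.0,"ax":0.0,"ay":0.0,"az":0.0,"jaw":1.0},
    {"x":-0.01,"y":-0.03,"z":0.0,"ax":0.0,"ay":0.0,"az":0.0,"jaw":1.0},
    {"x":-0.012,"y":-0.037,"z":0.0,"ax":0.0,"ay":0.0,"az":0.0,"jaw":1.0},
    {"x":-0.012,"y":-0.037,"z":0.0,"ax":0.0,"ay":0.0,"az":0.0,"jaw":1.0},
    {"x":-0.012,"y":-0.037,"z":0.0,"ax":0.0,"ay":0.0,"az":0.0,"jaw":1.0},
    {"x":-0.012,"y":-0.037,"z":0.0,"ax":0.0,"ay":0.0,"az":0.0,"jaw":1.0},
    {"x":-0.012,"y":-0.037,"z":0.0,"ax":0.0,"ay":0.0,"az":0.0,"jaw":1.0},
    {"x":-0.012,"y":-0.037,"z":0.0,"ax":0.0,"ay":0.0,"az":0.0,"jaw":1.0},
    {"x":-0.012,"y":-0.037,"z":0.0,"ax":0.0,"ay":0.0,"az":0.0,"jaw":1.0},
    {"x":-0.012,"y":-0.037,"z":0.0,"ax":0.0,"ay":0.0,"az":0.0,"jaw":1.0},
    {"x":-0.012,"y":-0.037,"z":0.0,"ax":0.0,"ay":0.0,"az":0.0,"jaw":1.0},
    {"x":-0.012,"y":-0.037,"z":0.0,"ax":0.0,"ay":0.0,"az":0.0,"jaw":1.0},
    {"x":-0.012,"y":-0.037,"z":0.0,"ax":0.0,"ay":0.0,"az":0.0,"jaw":1.0},
    {"x":-0.01,"y":-0.033,"z":0.0,"ax":0.0,"ay":0.0,"az":0.0,"jaw":1.0},
    {"x":0.0,"y":0.0,"z":0.0,"ax":0.0,"ay":0.0,"az":-0.09,"jaw":1.0},
    {"x":0.0,"y":0.0,"z":0.0,"ax":0.0,"ay":0.0,"az":-0.09,"jaw":1.0},
    {"x":0.0,"y":0.0,"z":0.0,"ax":0.0,"ay":0.0,"az":-0.09,"jaw":1.0},
    {"x":0.0,"y":0.0,"z":0.0,"ax":0.0,"ay":0.0,"az":-0.09,"jaw":1.0},
    {"x":0.0,"y":0.0,"z":0.0,"ax":0.0,"ay":0.0,"az":0.0,"jaw":1.0}
  ],
  "squeeze": 58
}}

```text
time_s: 7.98
tool_pos: [504.5, 274.8, 193.3]
ee_rot: [3.14, 0.035, -0.036]
wrist_force: [0.0, 0.4, -5.2]
grip_width: 26.5
```

```bash
python3 -c "
from h import *
err(525,266.7,135,0)"
```

```text
t 7.97 pos [504.5 274.8 193.3] shift [21.7  8.5 57.8] turn [0.001 0.023 0.022] F [ 0.   0.4 -5.2] w 26.5 q [ 0.03  0.41 -0.75  1.68  0.28  1.19 -0.76]
```

Call:
{"fn": "play_rows", "kwargs": {
  "targets": [
    {"x":0.011,"y":0.004,"z":0.0,"ax":0.0,"ay":0.012,"az":0.011,"jaw":1.0},
    {"x":0.011,"y":0.004,"z":0.01,"ax":0.0,"ay":0.012,"az":0.011,"jaw":1.0},
    {"x":0.0,"y":0.0,"z":0.02,"ax":0.0,"ay":0.0,"az":0.0,"jaw":1.0},
    {"x":0.0,"y":0.0,"z":0.015,"ax":0.0,"ay":0.0,"az":0.0,"jaw":1.0},
    {"x":0.0,"y":0.0,"z":0.01,"ax":0.0,"ay":0.0,"az":0.0,"jaw":1.0},
    {"x":0.0,"y":0.0,"z":0.0,"ax":0.0,"ay":0.0,"az":0.0,"jaw":1.0}
  ],
  "squeeze": 58
}}

```text
time_s: 8.72
tool_pos: [528.7, 265.6, 133.2]
ee_rot: [3.139, -0.014, 0.004]
wrist_force: [-0.7, 0.7, -5.1]
grip_width: 26.8
```

```bash
python3 -c "
from h import *
err(525,266.7,96,0)
a=robot.capture('scene')[100:260,290:450]; b=robot.capture('top')[120:280,140:300]
cv2.imwrite('pics/s3.png',cv2.resize(np.hstack([a,b]),None,fx=2.5,fy=2.5)[:,:,::-1])"
```

```text
t 8.72 pos [528.7 265.6 133.2] shift [-3.8 -1.1 37.2] turn [ 0.002 -0.002 -0.009] F [-0.7  0.7 -5.1] w 26.8 q [ 0.01  0.48 -0.7   1.72  0.35  1.07 -0.81]
```

View pics/s3.png

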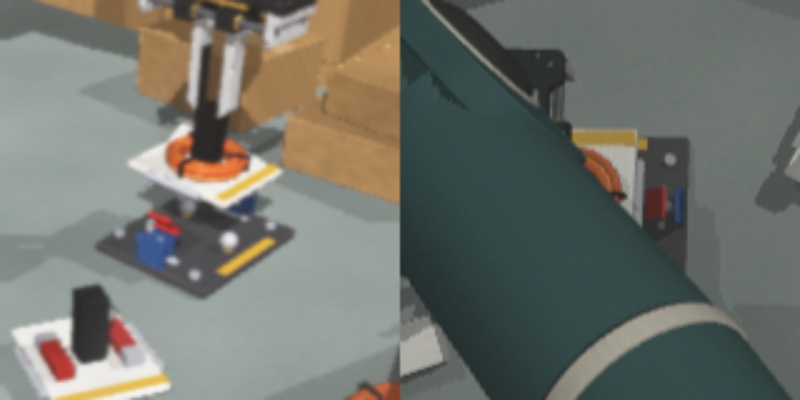

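The scene crop shows the plate level above the mount with its yellow ends matching: plate strip around (248,183), mount strip around (246,257). The top view is mostly hidden by the arm. I'll check the offset numerically from the two strips.

```bash
python3 -c "
from h import *
for cam,(v0,v1,u0,u1) in (('scene',(100,260,290,450)),('top',(120,280,140,300))):
    im=robot.capture(cam); h=cv2.cvtColor(im,cv2.COLOR_RGB2HSV).astype(int)
    m=((h[...,0]>17)&(h[...,0]<30)&(h[...,1]>130)&(h[...,2]>110)); k=np.zeros_like(m); k[v0:v1,u0:u1]=m[v0:v1,u0:u1]
    n,l,s,c=cv2.connectedComponentsWithStats(k.astype(np.uint8))
    for i in range(1,n):
        if s[i,4]>25:
            q=np.argwhere(l==i)[:,::-1]; 
            for z in (101,12):
                P=np.array([ray(cam,p,z)[:2] for p in q]).astype(np.float32); R=cv2.minAreaRect(P); print(cam,c[i].round(1),s[i,4],'z',z,np.round(R[0],1),np.round(R[1],1),round(R[2],1), 'mean',P.mean(0))
"
```

```text
scene [389. 172.] 55 z 101 [582.9 270.7] [101.3   8.4] 89.5 mean [583.03516 269.60245]
scene [389. 172.] 55 z 12 [493.5 426.5] [118.7   9.8] 89.5 mean [493.66345 425.30423]
scene [387.9 202.3] 95 z 101 [667.7 135.7] [11.7 85.7] 0.2 mean [667.6799  134.44044]
scene [387.9 202.3] 95 z 12 [592.9 268.3] [ 13.7 100.4] 0.2 mean [592.8657  266.89615]
scene [336.2 255.1] 98 z 101 [ 704.3 -106.8] [86.8  7.1] 62.3 mean [ 704.94904 -105.06295]
scene [336.2 255.1] 98 z 12 [635.8 -15.9] [101.7   8.3] 62.3 mean [636.5451   -13.798827]
top [221.  174.5] 100 z 101 [582.  242.7] [ 7.3 57.6] 0.3 mean [581.98    242.69766]
top [221.  174.5] 100 z 12 [597.  262.3] [ 7.9 62.6] 0.3 mean [597.0281  262.30313]
```

The cameras agree to within about 3 mm, well inside the 10 mm capture. I'll nudge by -2 and +1 mm and lower gently to just above the clip noses.

Call:
{"fn": "play_rows", "kwargs": {
  "targets": [
    {"x":-0.002,"y":0.001,"z":0.01,"ax":0.0,"ay":0.0,"az":-0.009,"jaw":1.0},
    {"x":0.0,"y":0.0,"z":0.01,"ax":0.0,"ay":0.0,"az":0.0,"jaw":1.0},
    {"x":0.0,"y":0.0,"z":0.008,"ax":0.0,"ay":0.0,"az":0.0,"jaw":1.0},
    {"x":0.0,"y":0.0,"z":0.005,"ax":0.0,"ay":0.0,"az":0.0,"jaw":1.0},
    {"x":0.0,"y":0.0,"z":0.0,"ax":0.0,"ay":0.0,"az":0.0,"jaw":1.0}
  ],
  "squeeze": 58
}}

```text
time_s: 9.55
tool_pos: [527.3, 264.9, 99.4]
ee_rot: [3.14, 0.001, 0.007]
wrist_force: [-0.1, 0.5, -5.0]
grip_width: 26.9
```

```bash
python3 -c "
from h import *
err(526.5,264.5,76.3,0)"
```

```text
t 9.55 pos [527.3 264.9  99.4] shift [-0.9  0.4 23.1] turn [ 0.001 -0.004  0.001] F [-0.1  0.5 -5. ] w 26.9 q [-0.    0.52 -0.68  1.76  0.39  1.   -0.83]
```

Call:
{"fn": "play_rows", "kwargs": {
  "targets": [
    {"x":-0.001,"y":0.0,"z":0.004,"ax":0.0,"ay":-0.004,"az":0.0,"jaw":1.0},
    {"x":0.0,"y":0.0,"z":0.004,"ax":0.0,"ay":0.0,"az":0.0,"jaw":1.0},
    {"x":0.0,"y":0.0,"z":0.004,"ax":0.0,"ay":0.0,"az":0.0,"jaw":1.0}
  ],
  "squeeze": 58
}}

```text
time_s: 9.93
tool_pos: [527.2, 266.0, 88.1]
ee_rot: [-3.141, -0.002, -0.004]
wrist_force: [-1.4, 2.3, 6.3]
grip_width: 26.7
```

Call:
{"fn": "play_rows", "kwargs": {
  "targets": [
    {"x":0.0,"y":0.0,"z":0.003,"ax":0.0,"ay":0.0,"az":0.0,"jaw":1.0},
    {"x":0.0,"y":0.0,"z":0.003,"ax":0.0,"ay":0.0,"az":0.0,"jaw":1.0}
  ]
}}

```text
time_s: 10.18
tool_pos: [528.1, 268.3, 83.6]
ee_rot: [-3.138, -0.003, -0.009]
wrist_force: [-0.5, 4.2, 8.1]
grip_width: 26.7
```

The plate is pushing through the clips and being guided sideways. I'll continue in small steps.

Call:
{"fn": "play_rows", "kwargs": {
  "targets": [
    {"x":0.0,"y":0.0,"z":0.003,"ax":0.0,"ay":0.0,"az":0.0,"jaw":1.0},
    {"x":0.0,"y":0.0,"z":0.003,"ax":0.0,"ay":0.0,"az":0.0,"jaw":1.0}
  ]
}}

```text
time_s: 10.42
tool_pos: [528.3, 268.7, 77.5]
ee_rot: [-3.138, -0.004, -0.01]
wrist_force: [-1.3, -0.1, -6.5]
grip_width: 26.9
```

Call:
{"fn": "play_rows", "kwargs": {
  "targets": [
    {"x":0.0,"y":0.0,"z":0.003,"ax":0.0,"ay":0.0,"az":0.0,"jaw":1.0},
    {"x":0.0,"y":0.0,"z":0.002,"ax":0.0,"ay":0.0,"az":0.0,"jaw":1.0}
  ]
}}

```text
time_s: 10.68
tool_pos: [528.5, 269.9, 75.1]
ee_rot: [-3.137, -0.004, -0.012]
wrist_force: [-14.8, -7.2, 46.7]
grip_width: 26.7
```

```bash
python3 -c "
from h import *
err(526.5,264.5,76.3,0)"
```

```text
t 10.68 pos [528.5 269.9  75.1] shift [-2.   5.4 -1.2] turn [-0.004 -0.008  0.003] F [-14.8  -7.2  46.7] w 26.7 q [-0.02  0.55 -0.67  1.77  0.41  0.95 -0.85]
```

It snapped (force reversed at z 77.5) and bottomed at z of about 75. I'll relieve the push, then open.

Call:
{"fn": "play_rows", "kwargs": {
  "targets": [
    {"x":0.0,"y":0.0,"z":-0.001,"ax":0.0,"ay":0.0,"az":0.0,"jaw":1.0},
    {"x":0.0,"y":0.0,"z":0.0,"ax":0.0,"ay":0.0,"az":0.0,"jaw":1.0}
  ],
  "squeeze": 20
}}

```text
time_s: 10.92
tool_pos: [528.2, 269.8, 75.7]
ee_rot: [-3.137, -0.004, -0.012]
wrist_force: [1.4, 1.9, -5.9]
grip_width: 27.5
```

Call:
{"fn": "play_rows", "kwargs": {
  "targets": [
    {"x":0.0,"y":0.0,"z":0.0,"ax":0.0,"ay":0.0,"az":0.0,"jaw":0.4},
    {"x":0.0,"y":0.0,"z":0.0,"ax":0.0,"ay":0.0,"az":0.0,"jaw":0.3},
    {"x":0.0,"y":0.0,"z":0.0,"ax":0.0,"ay":0.0,"az":0.0,"jaw":0.2},
    {"x":0.0,"y":0.0,"z":0.0,"ax":0.0,"ay":0.0,"az":0.0,"jaw":0.2},
    {"x":0.0,"y":0.0,"z":0.0,"ax":0.0,"ay":0.0,"az":0.0,"jaw":0.2}
  ]
}}

```text
time_s: 11.55
tool_pos: [528.9, 269.4, 75.8]
ee_rot: [-3.138, -0.003, -0.013]
wrist_force: [-0.6, -0.3, 0.6]
grip_width: 73.4
```

The fingers are free, so I'll go straight up and then back towards the base, clear of the view.

Call:
{"fn": "play_rows", "kwargs": {
  "targets": [
    {"x":0.0,"y":0.0,"z":-0.01,"ax":0.0,"ay":0.0,"az":0.0,"jaw":0.2},
    {"x":0.0,"y":0.0,"z":-0.03,"ax":0.0,"ay":0.0,"az":0.0,"jaw":0.2},
    {"x":0.0,"y":0.0,"z":-0.04,"ax":0.0,"ay":0.0,"az":0.0,"jaw":0.2},
    {"x":0.0,"y":0.0,"z":-0.04,"ax":0.0,"ay":0.0,"az":0.0,"jaw":0.2},
    {"x":0.0,"y":0.0,"z":-0.04,"ax":0.0,"ay":0.0,"az":0.0,"jaw":0.2},
    {"x":0.0,"y":0.04,"z":0.0,"ax":0.0,"ay":0.0,"az":0.0,"jaw":0.2},
    {"x":0.0,"y":0.04,"z":0.0,"ax":0.0,"ay":0.0,"az":0.0,"jaw":0.2},
    {"x":0.0,"y":0.04,"z":0.0,"ax":0.0,"ay":0.0,"az":0.0,"jaw":0.2},
    {"x":0.0,"y":0.04,"z":0.0,"ax":0.0,"ay":0.0,"az":0.0,"jaw":0.2},
    {"x":0.0,"y":0.04,"z":0.0,"ax":0.0,"ay":0.0,"az":0.0,"jaw":0.2},
    {"x":0.0,"y":0.04,"z":0.0,"ax":0.0,"ay":0.0,"az":0.0,"jaw":0.2},
    {"x":0.0,"y":0.04,"z":0.0,"ax":0.0,"ay":0.0,"az":0.0,"jaw":0.2},
    {"x":0.0,"y":0.04,"z":0.0,"ax":0.0,"ay":0.0,"az":0.0,"jaw":0.2},
    {"x":0.0,"y":0.0,"z":0.0,"ax":0.0,"ay":0.0,"az":0.0,"jaw":0.2}
  ]
}}

```text
time_s: 13.3
tool_pos: [528.0, -58.8, 249.3]
ee_rot: [-3.137, -0.01, -0.024]
wrist_force: [0.3, 0.7, 0.9]
grip_width: 75.2
```

```bash
python3 -c "
from h import *
err(526.5,264.5,76.3,0)
a=robot.capture('scene')[100:260,290:450]; b=robot.capture('top')[120:280,140:300]
cv2.imwrite('pics/s4.png',cv2.resize(np.hstack([a,b]),None,fx=2.5,fy=2.5)[:,:,::-1])"
```

```text
t 13.3 pos [528.  -58.8 249.3] shift [  -2.2 -322.5  174.6] turn [-0.005 -0.016  0.006] F [0.3 0.7 0.9] w 75.2 q [ 0.6   0.22 -0.63  1.74  0.13  1.21 -0.06]
```

View pics/s4.png

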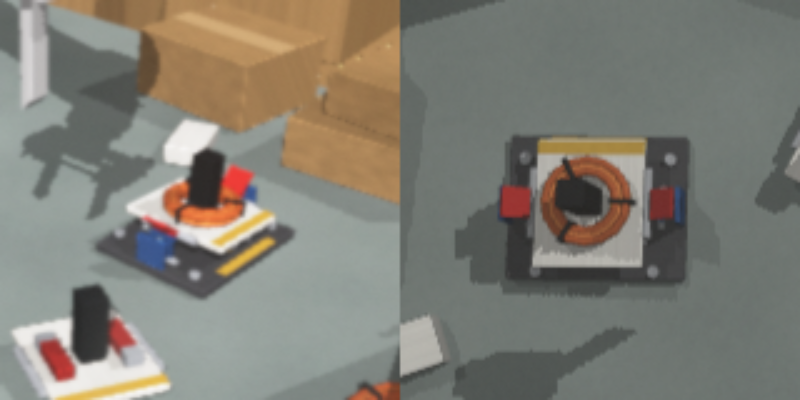

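The pictures show the coil plate inside the mount with matching yellow ends. Both red noses are at its edges (top crop (515,202) and (662,204)), each moved about 5 mm outwards, as expected at 0.1 rad. The magnet plate is untouched. To confirm height, level and centring, I'll triangulate the strip ends and rear corners.

```bash
python3 -c "
from h import *
S={}
for cam,(v0,v1,u0,u1) in (('scene',(100,260,290,450)),('top',(120,280,140,300))):
    im=robot.capture(cam); h=cv2.cvtColor(im,cv2.COLOR_RGB2HSV).astype(int)
    m=((h[...,0]>17)&(h[...,0]<30)&(h[...,1]>100)&(h[...,2]>80)); k=np.zeros_like(m); k[v0:v1,u0:u1]=m[v0:v1,u0:u1]
    n,l,s,c=cv2.connectedComponentsWithStats(k.astype(np.uint8))
    for i in range(1,n):
        if s[i,4]>25:
            q=np.argwhere(l==i)[:,::-1]; P=np.array([ray(cam,p,44)[:2] for p in q]).astype(np.float32); R=cv2.minAreaRect(P)
            print(cam,c[i].round(1),s[i,4],'z44',np.round(R[0],1),np.round(R[1],1),round(R[2],1)); S.setdefault(cam,c[i])
Ps=[(lambda c:c['mtx']@np.c_[c['R'],c['t']])(robot.get_calibration(x)) for x in('scene','top')]
X=cv2.triangulatePoints(*Ps,S['scene'].reshape(2,1),S['top'].reshape(2,1)); print('tri',(X[:3]/X[3]).T)
r=[rect(robot.capture(x),x,525,267,44,180,2.2) for x in('top','scene')]
cv2.imwrite('pics/s5.png',np.hstack(r)[:,:,::-1])"
```

```text
scene [386.6 190.8] 73 z44 [583.4 269.7] [99.6 10.9] 88.2
scene [387.8 202.1] 117 z44 [619.1 220.7] [98.7 15.5] 89.3
scene [336.2 255. ] 127 z44 [659.9 -49.1] [98.9 10.3] 62.3
top [215.7 178.5] 179 z44 [580.7 267.6] [106.3  11.7] 88.8
tri [[582.06410033 269.04672867  42.84137247]]
```

View pics/s5.png

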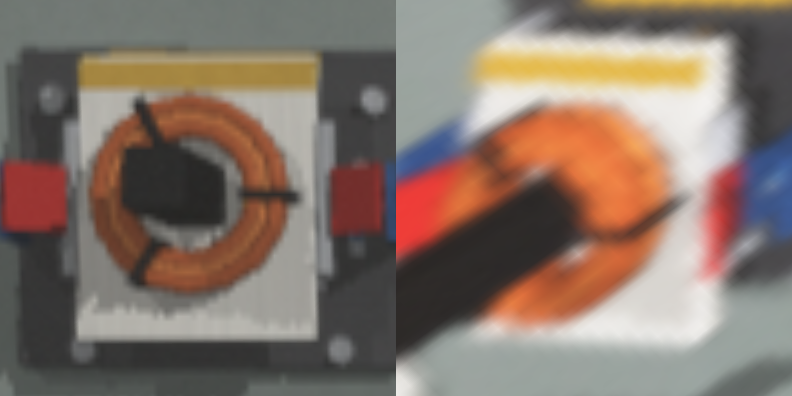

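The triangulated strip is at z = 43 (home is 44), centred on the mount. Both views agree on the yellow end and the yaw, and both noses sit over the plate's side lips. I'll hand it in.

```bash
python3 -c "
from bench import robot
print(robot.job_done())"
```

```text
the job is handed in; nothing more can be done
None
```

The coil plate is seated on the three-ball mount with its yellow end at the mount's yellow end, and I handed the job in at about 13.5 s. I gripped it by the post, lowered it in small steps through the clips until it bottomed, then released and retreated.

**Checks that agree:**
- **Snap:** the upward push of about 8 N vanished as the clips went over, leaving only a slight downward pull. The plate then met a hard stop at TCP z 75 mm (home predicted at 76), with a wrist force of about 50 N.
- **Height:** triangulating the yellow strip from both cameras gave a plate-top height of 43 mm, against 44 mm when home.
- **Clips:** both noses stand about 5 mm outwards, matching about 0.1 rad, at the plate's side lips. I judged this from the pictures, not from a joint reading.
- **Magnet plate:** it looks untouched in the last picture I viewed of it.

**Checks that disagreed or fell short:**
- My first estimate of the mount was about 3 mm off in each of x and y. The V feet pulled the plate in, moving the tool by about 1 mm in x and 5 mm in y.
- The strip measured about 1 to 2 degrees of yaw, against about 0 to 0.7 degrees for the mount. I put this down to pixel resolution.
- The grip ended up about 6 mm higher on the post than the nominal point, and I allowed for this when lowering.

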